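# Sweep the loose heat sinks into the catch tray

## Task

Two small finned aluminium heat sinks lie about on the bench. With the closed fingertips, sweep them along the bench top through the open front of the low metal catch tray until both stand wholly inside it, behind its front edge. Do not pick up, tip over or flick either of them, do not disturb the tools and other things lying round about, and move clear at the end.

Things in the scene. Friction and masses are not known exactly. Their poses are not given: they have to be found in the camera images.
- catch_tray: low sheet-metal tray fixed to the bench, open at top and front; front looks to the robot's left, turned up to 0.2 rad. Origin: bench height, middle of the inside; x from the open front to the back wall, y across. Inside 130 mm along x (-65 to +65), 180 mm along y (-90 to +90). Back and side walls 3 mm thick, 25 mm high; dark rubber floor mat flush with the bench, no step at the front
- tray_mouth (a point): middle of the tray's front edge at bench height (tray x = -65 mm), where the dark floor mat begins; axes as the tray's. From the ends of this edge, y = -90 and +90 mm, two lips as high as the walls, 35 mm long, flare outward by 0.6 rad, so the way in is 220 mm wide 29 mm in front of the edge
- heatsink1: one of two identical plain aluminium finned heat sinks, a square block 32 x 32 mm and 18 mm high, six upright fins on a base, about 50 g, loose, standing flat on the bench to the left of the tray, fins up. Origin: centre of its underside; z up, x along the fins. It slides when pushed
- heatsink2: one of two identical plain aluminium finned heat sinks, a square block 32 x 32 mm and 18 mm high, six upright fins on a base, about 50 g, loose, standing flat on the bench to the left of the tray, fins up. Origin: centre of its underside; z up, x along the fins. It slides when pushed
- weight: a bystander to be left where it is: a turned brass weight, 40 mm across, 58 mm high, near the bench's front edge. Origin: centre of its underside
- loupe: a bystander to be left where it is: a black eye loupe, 68 x 38 mm over its folded frame and 34 mm high, standing between the heat sinks. Origin: centre of its underside
- hex_keys: a bystander to be left where it is: a folding set of hex keys in a red holder, 26 x 85 x 18 mm, long along its y, to the left of the heat sinks. Origin: centre of its underside
- tape_amber: a bystander, fixed to the bench: a roll of brown tape lying flat, 73 mm across, 14 mm high, beyond the heat sinks. Origin: centre of its underside
- nippers2: a bystander, fixed to the bench: side-cutting nippers with blue handles, 48 x 111 x 12 mm, long along y, lying flat between the heat sinks and the robot. Origin: centre of its underside
There are look-alikes about, which are no part of the job. What is shaped like the heatsink2 but black, pink or yellow is not meant.

How it is judged:
By the outcome, as a careful person would: the job done as asked, in the order asked, and still so for the second after the job is handed in, with the robot touching nothing.
It also fails if it takes over 58 s, if anything falls off the work surface, if the arm or the gripper's body presses on something with over 40 N, if the wrist force passes 120 N, or if a joint passes its speed limit or range.

## Robot

A 6-joint arm with a two-finger parallel gripper is mounted at the origin on a cart in front of the work surface, level with it; the furniture and walls round the work are solid. World frame = base frame: x ahead of the robot, y to its left, z up, the work surface at z = 0. Lengths are in m, angles in rad, forces in N, time in s.
With the tool pointing down it reaches from about 0.275 to 0.875 m from the base axis. Payload 12.5 kg.
Tool frame: the origin (TCP) lies on the centre line of the jaws, within the pads' length; the fingertips stand r.finger_overhang ahead of it and the grasp point (between the pads) lies 3 mm ahead of it (r.finger_overhang is the distance from the TCP to the fingertips, in m); z points along the fingers, y is the line along which they close (so a half turn about z gives the same grasp; the last joint's range is limited). The gripper opens to 85 mm and grips with 20 to 120 N. Pads are 22 mm wide; open, the fingers measure 114 mm over their backs; the gripper's body (76 mm by 85 mm) begins 54 mm behind the grasp point. The pads swing forward as they close: fully open they stand 13 mm farther back than shut.
Start: joints at [-0.085, 0.351, 1.652, -0, 1.139, -0.085], TCP at [0.55, 0, 0.253] pointing down, gripper open.
Joint ranges: [-2.75, 2.75], [-0.79, 2.1], [0.01, 2.65], [-1.57, 4.71], [0.07, 3.14], [-2.87, 2.87]. Speed limits (rad/s): [2.22, 2.22, 2.79, 3.14, 3.14, 3.14].

## Interface

Orientations are given as a unit quaternion [x, y, z, w].
In Python, from cell import r, optics gives the robot as it stands. The module is installed in compiled form; this text tells all that it offers. Calls block until the motion is done:
- r.move_to(position, orientation): joint-space move of the TCP to a pose.
- r.move_linear(position, rot=None, vel=0.15): straight line of the TCP; rot=None keeps the orientation; vel is the mean speed in m/s.
- r.set_joints(angles): joint-space move.
- r.set_gripper(opening, squeeze=None): opening from 0.0 (shut) to 1.0 (fully open); squeeze is the grip in N (None keeps the last); returns when the fingers have stopped.
- r.sleep(seconds).
- r.inverse_kinematics(position, orientation): joint angles nearest the present ones, or None.
- optics.get_image(name): name is "scene" or "side" or "wrist"; returns a dict with "pixels" (420x560x3 uint8, red, green, blue), "depth" (420x560 float32, m along the optical axis (not along the pixel's ray), 0 where there is no reading), "fx", "fy", "cx", "cy" (pixels), "camera_from_world" (4x4, takes a point from world to camera coordinates); the wrist camera has in their place "mount" (4x4, takes a point from camera to tool coordinates, whose origin is the TCP and whose axes are the flange's). Camera axes: x right, y down, z forward; pixel columns grow to the right and rows downward; lengths in m; the calibration is good to about 2 mm. The wrist camera is an equidistant fisheye: a pixel r from the principal point sees the ray r / f radians off the axis. A picture is of the moment at which its call begins: read the wrist's pose just before it.
A pose or a line that the arm cannot do raises r.PlanningError and nothing moves.
- r.hand_in(): hands the job in; it is judged then, once.
Readings, each from a call of its own:
- r.current_t(): time.
- r.current_q(): joint angles.
- r.current_qvel(): joint speeds.
- r.current_effort(): joint torques, N m.
- r.current_tool_pos(): TCP position.
- r.current_ee_rot(): TCP orientation.
- r.current_contact_force(): force on the tool from outside, world axes, zero at the start.
- r.current_torque(): the same for the moment, N m.
- r.current_opening(): opening from 0.0 (shut) to 1.0 (fully open).
- r.current_finger_force(): force on a finger pad.
Only numpy, scipy, OpenCV 4.12 (cv2) and the standard library are available. Lean on these libraries where they do the work, as an engineer would, in place of code of your own. Each camera call takes 0.05 s, during which the arm holds its last target. There are 200 camera calls.

## Working session

There is one attempt and no reset: what is moved stays moved. The work goes in short steps, each a Python script; the robot and the scene stay as the last script left them, time stands still between calls to the robot, and variables do not carry over. Pictures are saved under pics/ and viewed, at most 10 in all, crops included, and the job is handed in when it is done.

```bash
mkdir -p pics && python3 - <<'E'
from cell import r, optics
import cv2,numpy as np,pickle
d={}
for n in ("scene","side"):
    d[n]=optics.get_image(n); cv2.imwrite(f"pics/{n}0.png",d[n]["pixels"][:,:,::-1])
pickle.dump(d,open("im0.pkl","wb"))
print(r.finger_overhang,r.current_ee_rot(),r.current_t())
E
```

```text
0.022 [ 7.07104654e-01  7.07108712e-01 -3.36878675e-04 -4.05311130e-04] 0.1
```

View pics/scene0.png

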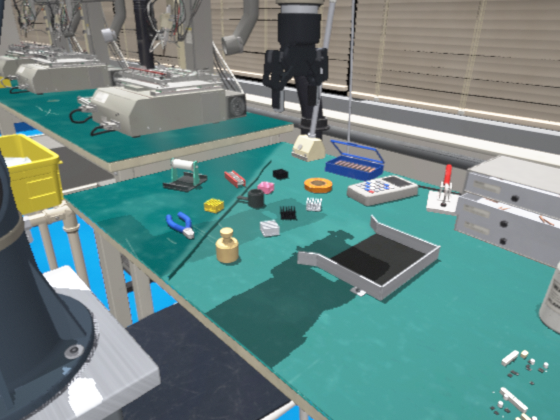

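View pics/side0.png

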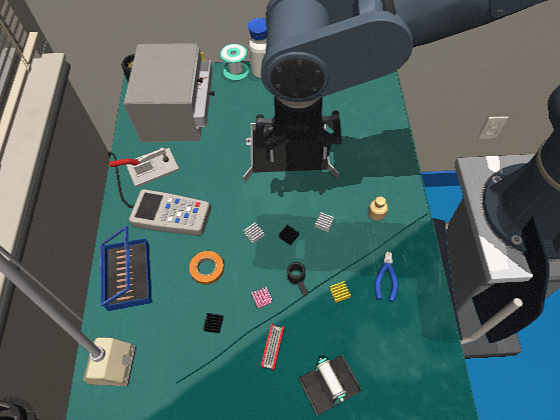

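Candidates, as scene px / side px:
- Silver sinks: (314,204)/(254,232) and (269,228)/(325,221). These are the ones I want.
- Black look-alikes: (289,212)/(289,234), standing between the silver ones, and (281,174)/(213,323).
- Pink: (266,187)/(261,297).
- Yellow: (214,205)/(340,291).

The tray is under the gripper in the side view. Next I measure positions from depth in both views.

```bash
cat > h.py <<'E'
import numpy as np,cv2
def cloud(im):
    z=im["depth"]; v,u=np.mgrid[:420,:560]
    P=np.stack([(u-im["cx"])*z/im["fx"],(v-im["cy"])*z/im["fy"],z,np.ones_like(z)],-1)
    W=P@np.linalg.inv(im["camera_from_world"]).T
    W[z==0]=np.nan
    return W[...,:3]
def comps(im,x=(.25,.85),y=(-.35,.5)):
    W=cloud(im); m=(W[...,2]>.006)&(W[...,2]<.08)&(W[...,0]>x[0])&(W[...,0]<x[1])&(W[...,1]>y[0])&(W[...,1]<y[1])
    n,l,s,c=cv2.connectedComponentsWithStats(m.astype(np.uint8),connectivity=4)
    for i in range(1,n):
        if s[i,4]<25: continue
        k=l==i; p=W[k]; (a,b),(w,h),t=cv2.minAreaRect(p[:,:2].astype(np.float32)*1000)
        print("px",c[i].astype(int),"ctr",round(a),round(b),"size",round(w),round(h),"ang",round(t),"top",np.round(np.percentile(p[:,2],95)*1000),"rgb",im["pixels"][k].mean(0).astype(int))
def topdown(im,x,y,z,s):   # s px per m ; picture: up=+x, left=+y
    X=np.arange(x[1],x[0],-1/s); Y=np.arange(y[1],y[0],-1/s)
    gx,gy=np.meshgrid(X,Y,indexing="ij")
    c=np.stack([gx,gy,0*gx+z,0*gx+1],-1)@im["camera_from_world"].T
    u=c[...,0]/c[...,2]*im["fx"]+im["cx"]; v=c[...,1]/c[...,2]*im["fy"]+im["cy"]
    return cv2.remap(im["pixels"][:,:,::-1].copy(),u.astype(np.float32),v.astype(np.float32),cv2.INTER_LINEAR)
E
python3 - <<'E'
import pickle,cv2,numpy as np
from h import *
d=pickle.load(open("im0.pkl","rb"))
for n in d: print(n, np.round(np.linalg.inv(d[n]["camera_from_world"])[:3,3],2)); comps(d[n])
a=topdown(d["side"],(.3,.75),(-.3,.3),.018,1250); b=topdown(d["scene"],(.3,.75),(-.3,.3),.018,1250)
for q in (a,b):
    for t in np.arange(-.3,.3,.05):cv2.line(q,(int((.3-t)*1250),0),(int((.3-t)*1250),8 if abs(t)>1e-6 else 25),(0,0,255),1)
    for t in np.arange(.3,.75,.05):cv2.line(q,(0,int((.75-t)*1250)),(8,int((.75-t)*1250)),(0,0,255),1)
cv2.imwrite("pics/td_side.png",a);cv2.imwrite("pics/td_scene.png",b)
E
```

```text
scene [-0.01 -0.53  0.39]
px [186 169] ctr 525 359 size 65 78 ang 25 top 63.0 rgb [129 161 154]
px [280 172] ctr 730 224 size 36 32 ang 81 top 17.0 rgb [31 40 42]
px [235 177] ctr 613 279 size 87 27 ang 73 top 17.0 rgb [181 130 127]
px [252 181] ctr 637 231 size 84 4 ang 30 top 9.0 rgb [ 58 106 102]
px [318 184] ctr 747 100 size 71 71 ang 0 top 14.0 rgb [212 155  77]
px [374 191] ctr 803 -32 size 87 114 ang 78 top 28.0 rgb [180 179 183]
px [257 193] ctr 585 163 size 129 67 ang 32 top 33.0 rgb [105  92 101]
px [175 185] ctr 466 334 size 7 74 ang 24 top 14.0 rgb [63 71 72]
px [491 203] ctr 833 -287 size 58 120 ang 34 top 77.0 rgb [209 207 210]
px [310 202] ctr 640 33 size 35 14 ang 35 top 18.0 rgb [178 191 196]
px [214 204] ctr 470 173 size 35 35 ang 15 top 18.0 rgb [196 180  65]
px [479 221] ctr 790 -250 size 226 66 ang 61 top 77.0 rgb [148 148 150]
px [198 242] ctr 377 73 size 299 7 ang 32 top 10.0 rgb [40 95 91]
px [282 211] ctr 560 43 size 33 7 ang 46 top 18.0 rgb [38 59 60]
px [291 211] ctr 575 28 size 32 13 ang 45 top 18.0 rgb [37 56 58]
px [181 223] ctr 365 143 size 109 46 ang 7
[... 944 characters left out ...]
rgb [17 18 19]
px [206 266] ctr 749 103 size 73 71 ang 59 top 17.0 rgb [212 136  66]
px [386 277] ctr 372 143 size 111 46 ang 81 top 14.0 rgb [ 71 101 164]
px [297 275] ctr 559 145 size 37 66 ang 4 top 35.0 rgb [47 47 46]
px [340 291] ctr 472 175 size 32 33 ang 18 top 19.0 rgb [177 159  51]
px [261 296] ctr 633 177 size 32 32 ang 22 top 20.0 rgb [209 139 163]
px [212 322] ctr 732 226 size 33 32 ang 78 top 20.0 rgb [22 21 22]
px [272 346] ctr 615 280 size 84 26 ang 74 top 19.0 rgb [171 116 110]
px [350 371] ctr 469 336 size 5 74 ang 26 top 16.0 rgb [65 72 69]
px [331 380] ctr 508 353 size 33 81 ang 24 top 66.0 rgb [186 195 186]
px [308 394] ctr 551 373 size 7 72 ang 24 top 16.0 rgb [74 71 68]
```

View pics/td_side.png

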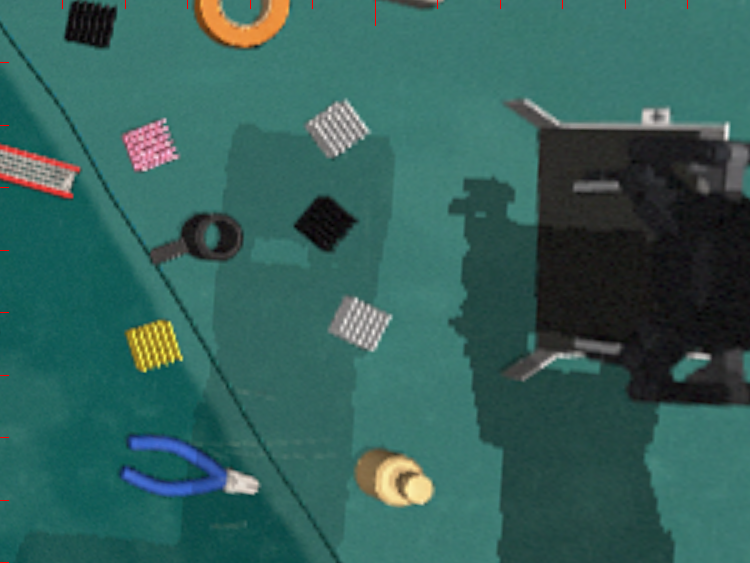

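View pics/td_scene.png

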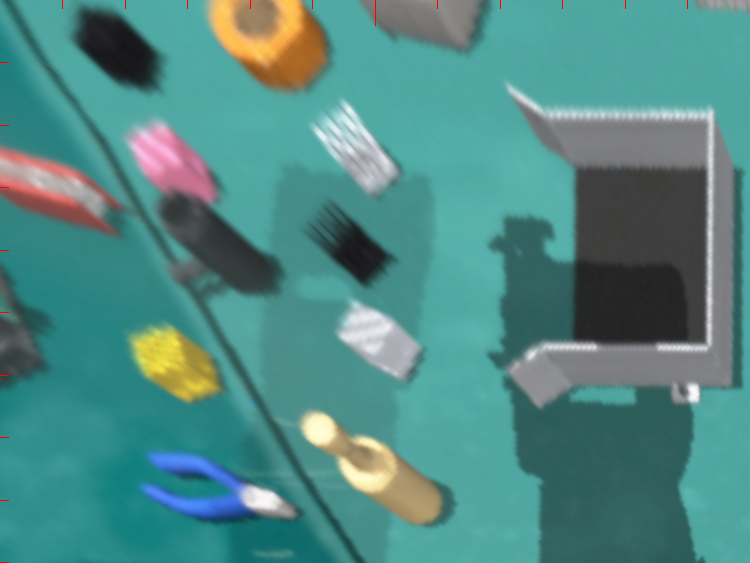

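The two silver blocks are the bare-aluminium heat sinks. Side and scene depth agree:
- **heatsink1:** about (643, 30) mm, edge angle 35°, top 18–20 mm.
- **heatsink2:** about (489, 8) mm, edge angle -25°.
- **Black decoy:** (570, 36) mm, between them; the pushing lanes clear it.
- **Tray:** x 465–645 mm inside, front edge at y about -142 mm, back at about -272 mm.

I'll start with heatsink2, which can be pushed straight along -y.

```bash
cat >> h.py <<'E'
from scipy.spatial.transform import Rotation as R
def rot(deg): return (R.from_euler("z",deg,degrees=True)*R.from_quat([.70710678,.70710678,0,0])).as_quat()
def look(tag):
    from cell import r,optics
    im=optics.get_image("side"); comps(im,y=(-.3,.12)); 
    cv2.imwrite(f"pics/{tag}.png",topdown(im,(.3,.75),(-.3,.3),.018,1250)); return im
E
python3 - <<'E'
from cell import r, optics
from h import *
r.set_gripper(0.0)
r.move_to([.493,.065,.12],rot(0))
r.move_linear([.493,.065,.027],vel=.1)
print(r.current_contact_force(),r.current_tool_pos())
r.move_linear([.493,-.02,.027],vel=.05)
print(r.current_contact_force(),r.current_tool_pos(),r.current_t())
look("p1")
E
```

```text
[ 0.57721588 -0.05706474 -0.46771947] [0.49335797 0.06499291 0.02749336]
[-1.11088487  0.0690086  -0.41982101] [ 0.49299075 -0.0198473   0.02699776] 4.4833
px [187 127] ctr 791 -255 size 112 44 ang 26 top 77.0 rgb [95 92 87]
px [198 112] ctr 776 -291 size 23 16 ang 6 top 55.0 rgb [207 202 203]
px [270 134] ctr 626 -227 size 224 100 ang 46 top 27.0 rgb [121 119 117]
px [172 163] ctr 838 -179 size 24 62 ang 0 top 13.0 rgb [191 183 176]
px [184 214] ctr 806 -26 size 88 112 ang 75 top 30.0 rgb [170 165 162]
px [323 203] ctr 493 -25 size 100 47 ang 6 top 78.0 rgb [36 37 38]
px [378 207] ctr 369 -8 size 32 39 ang 70 top 57.0 rgb [177 150 102]
px [254 231] ctr 647 27 size 32 34 ang 36 top 20.0 rgb [159 157 155]
px [288 233] ctr 570 35 size 34 32 ang 50 top 19.0 rgb [20 21 22]
px [206 261] ctr 748 93 size 53 72 ang 90 top 17.0 rgb [215 140  69]
px [388 258] ctr 361 104 size 32 17 ang 80 top 14.0 rgb [177 175 174]
px [295 265] ctr 561 117 size 27 9 ang 11 top 35.0 rgb [40 40 39]
```

View pics/p1.png

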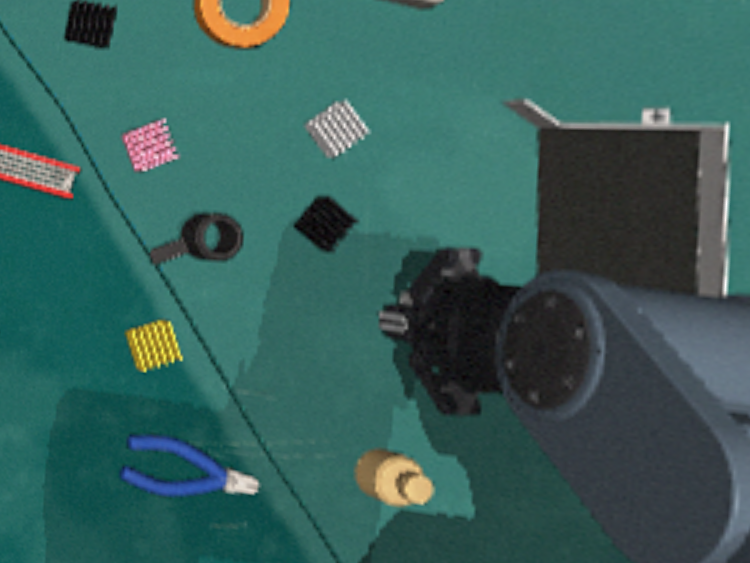

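The sink is hidden behind the gripper in the side view: fingers at (393,322), sink not visible. I'll check it with the scene camera.

```bash
python3 - <<'E'
from cell import r, optics
from h import *
im=optics.get_image("scene")
comps(im,x=(.44,.7),y=(-.12,.06))
cv2.imwrite("pics/s1.png",cv2.resize(im["pixels"][160:310,220:420,::-1],None,fx=3,fy=3))
E
```

```text
px [283 218] ctr 517 -26 size 150 70 ang 15 top 77.0 rgb [74 81 84]
px [311 202] ctr 641 30 size 35 8 ang 35 top 18.0 rgb [200 213 217]
px [319 203] ctr 651 15 size 32 8 ang 36 top 18.0 rgb [191 207 210]
px [299 255] ctr 447 -117 size 6 8 ang 29 top 24.0 rgb [145 148 151]
```

View pics/s1.png

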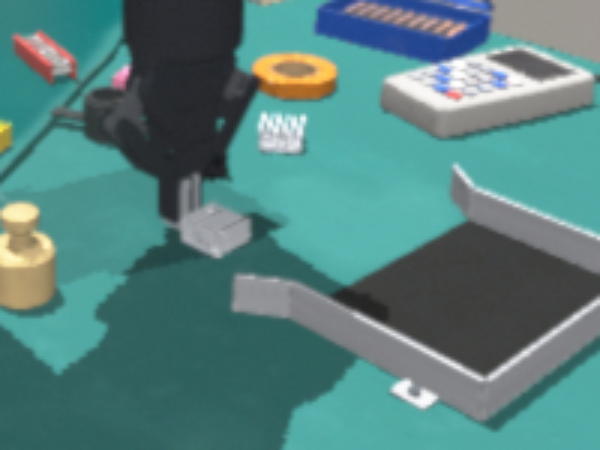

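The sink stands flat against the fingertips at crop (215,230). I'll push on with a position check partway.

```bash
cat >> h.py <<'E'
def sink(cx,cy,tag=""):
    "silver sink near cx,cy (mm) in the scene view"
    from cell import optics
    im=optics.get_image("scene"); W=cloud(im)*1000; c=im["pixels"].astype(int)
    k=(W[...,2]>4)&(W[...,2]<24)&(abs(W[...,0]-cx)<32)&(abs(W[...,1]-cy)<32)&(c.min(2)>95)&(np.ptp(c,2)<40)
    p=W[k]; print(tag,"sink",k.sum(),cv2.minAreaRect(p[:,:2].astype(np.float32)) if k.sum()>5 else None)
    return im
E
python3 - <<'E'
from cell import r, optics
from h import *
sink(493,-47)
r.move_linear([.497,-.085,.027],rot(3),vel=.06)
sink(497,-112)
r.move_linear([.505,-.13,.027],rot(4),vel=.06); print(r.current_contact_force())
sink(503,-157)
E
```

```text
sink 279 ((496.8076171875, -41.2017936706543), (34.230934143066406, 46.00054168701172), 3.8745498657226562)
 sink 315 ((497.8753356933594, -119.61492919921875), (66.37933349609375, 44.85859680175781), 69.84513092041016)
[-0.96172464 -0.62790831  0.22871357]
 sink 347 ((510.2016296386719, -150.3267364501953), (33.81958770751953, 48.383514404296875), 3.270418167114258)
```

Flush and tracking. I'll finish this push and start heatsink1.

```bash
python3 - <<'E'
from cell import r, optics
from h import *
r.move_linear([.510,-.180,.027],rot(4),vel=.06)
r.move_linear([.510,-.165,.027],vel=.05)
r.move_linear([.510,-.165,.12],vel=.15)
sink(513,-207,"hs2")
r.move_to([.636,.09,.12],rot(12))
im=sink(643,30,"hs1")
r.move_linear([.636,.09,.027],vel=.1)
r.move_linear([.636,.02,.027],vel=.05)
print(r.current_contact_force(),r.current_t())
im=sink(634,-8)
cv2.imwrite("pics/s2.png",cv2.resize(im["pixels"][160:310,220:450,::-1],None,fx=3,fy=3))
E
```

```text
hs2 sink 336 ((515.3679809570312, -207.4281768798828), (34.145694732666016, 33.282508850097656), 4.3133158683776855)
hs1 sink 95 ((643.7305297851562, 24.558250427246094), (31.755868911743164, 31.77338409423828), 34.803245544433594)
[0.14010484 0.25099496 0.12959196] 12.9083
 sink 162 ((639.2046508789062, -0.7795639038085938), (34.353797912597656, 52.352046966552734), 47.101898193359375)
```

View pics/s2.png

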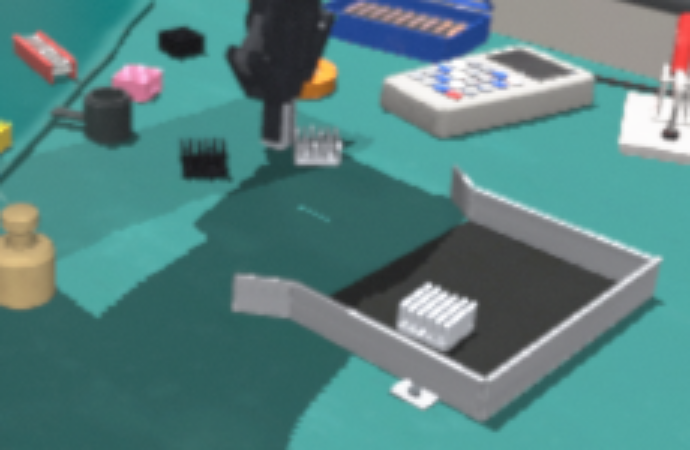

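heatsink2 stands inside the tray at crop (437,315). heatsink1 is at (318,147), ahead of the fingers and still turned. I'll push on while gradually squaring the face.

```bash
python3 - <<'E'
from cell import r, optics
from h import *
def meas():
    p=r.current_tool_pos()*1000; im=optics.get_image("scene"); W=cloud(im)*1000; c=im["pixels"].astype(int)
    k=(W[...,2]>4)&(W[...,2]<24)&(abs(W[...,0]-p[0])<35)&(W[...,1]<p[1]-8)&(W[...,1]>p[1]-55)&(c.min(2)>60)&(np.ptp(c,2)<35)
    print(np.round(p[:2]),k.sum(),cv2.minAreaRect(W[k][:,:2].astype(np.float32))); return im
meas()
r.move_linear([.634,-.005,.027],rot(8),vel=.05); meas()
r.move_linear([.631,-.03,.027],rot(2),vel=.05); im=meas()
print(r.current_contact_force())
cv2.imwrite("pics/s3.png",cv2.resize(im["pixels"][180:260,290:400,::-1],None,fx=6,fy=6))
E
```

```text
[636.  20.] 156 ((642.162109375, -2.7164268493652344), (33.67206954956055, 45.098575592041016), 46.915828704833984)
[634.  -5.] 191 ((640.6310424804688, -29.47998809814453), (34.01123046875, 46.88396072387695), 51.176605224609375)
[631. -30.] 214 ((639.001708984375, -56.42728805541992), (34.43446731567383, 51.90725326538086), 70.79936218261719)
[-0.17775092 -1.11525524 -0.67721243]
```

View pics/s3.png

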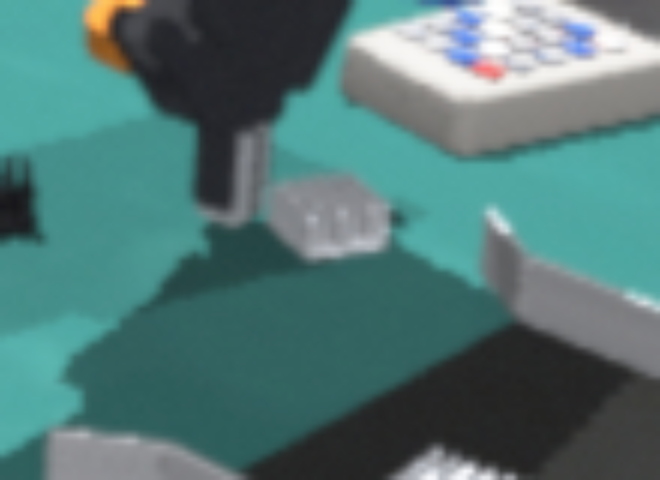

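The sink turned counter-clockwise: its edge is now at about -19°, which already faces the tray from here. I'll back off, measure it cleanly, and re-approach square behind it, aimed at the tray.

```bash
python3 - <<'E'
from cell import r, optics
from h import *
r.move_linear([.634,.01,.027],vel=.08)
sink(640,-56)
im=optics.get_image("side"); comps(im,x=(.59,.7),y=(-.1,.0)); print(r.current_t())
E
```

```text
sink 193 ((649.7380981445312, -59.579288482666016), (33.806861877441406, 33.130130767822266), 62.90643310546875)
15.1583
```

```bash
python3 - <<'E'
from cell import r, optics
from h import *
r.move_linear([.666,-.012,.027],rot(-27),vel=.08)
r.move_linear([.632,-.089,.027],rot(-27),vel=.05); print(r.current_contact_force())
im=sink(617,-118)
cv2.imwrite("pics/s4.png",cv2.resize(im["pixels"][180:300,290:450,::-1],None,fx=4,fy=4))
E
```

```text
[ 0.17003914 -0.18367514 -0.67711989]
 sink 302 ((634.632568359375, -118.98269653320312), (43.01445007324219, 52.287418365478516), 60.95536804199219)
```

View pics/s4.png

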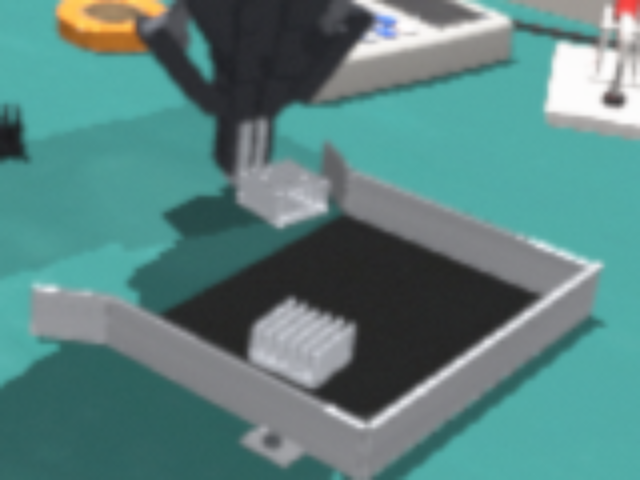

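heatsink1 is flush ahead of the fingers at crop (284,192), inside the mouth and clear of the lip. I'll push it home and withdraw.

```bash
python3 - <<'E'
from cell import r, optics
from h import *
r.move_linear([.610,-.135,.027],rot(-22),vel=.05); print(r.current_contact_force())
r.move_linear([.596,-.180,.027],rot(-16),vel=.05); print(r.current_contact_force())
r.move_linear([.600,-.165,.027],vel=.05)
r.move_linear([.600,-.165,.15],vel=.15)
r.move_to([.5,.1,.3],rot(0))
sink(588,-205,"hs1"); sink(515,-207,"hs2")
print("-- scene"); comps(optics.get_image("scene"),y=(-.3,.3)); print("-- side");im=look("end"); print(r.current_t())
E
```

```text
[ 0.59842422  0.28380728 -0.60137099]
[-0.98541892 -0.43848863  0.04501245]
hs1 sink 243 ((609.7387084960938, -207.8389129638672), (34.84668731689453, 32.44527816772461), 39.70543670654297)
hs2 sink 333 ((515.7193603515625, -207.6320343017578), (34.5307731628418, 32.84498977661133), 3.5708255767822266)
-- scene
px [280 172] ctr 730 223 size 35 35 ang 79 top 17.0 rgb [29 38 40]
px [236 179] ctr 609 268 size 66 27 ang 74 top 17.0 rgb [173 126 124]
px [318 184] ctr 748 101 size 75 70 ang 42 top 14.0 rgb [209 150  75]
px [374 191] ctr 804 -31 size 87 115 ang 76 top 28.0 rgb [176 174 178]
px [256 194] ctr 582 162 size 138 69 ang 33 top 33.0 rgb [98 85 94]
px [477 199] ctr 812 -275 size 43 78 ang 86 top 78.0 rgb [183 184 189]
px [214 204] ctr 471 173 size 35 33 ang 16 top 17.0 rgb [183 164  59]
px [465 216] ctr 803 -227 size 179 50 ang 51 top 77.0 rgb [151 151 152]
px [214 223] ctr 427 104 size 174 5 ang 31 top 9.0 rgb [42 94 91]
px [282 211] ctr 559 42 size 34 7 ang 46 top 18.0 rgb [41 64 64]
px [291 211] ctr 575 29 size 32 13 ang 45 top 18.0 rgb [41 64 65]
px [181 224] ctr 364 142 size 1
[... 465 characters left out ...]
]
px [272 133] ctr 619 -232 size 234 106 ang 43 top 27.0 rgb [122 120 118]
px [267 147] ctr 610 -206 size 34 34 ang 38 top 20.0 rgb [159 156 154]
px [303 144] ctr 517 -206 size 32 34 ang 5 top 20.0 rgb [160 157 156]
px [172 163] ctr 838 -182 size 23 65 ang 0 top 13.0 rgb [194 186 179]
px [184 214] ctr 806 -26 size 90 111 ang 77 top 31.0 rgb [171 166 162]
px [378 208] ctr 369 -8 size 35 38 ang 82 top 58.0 rgb [166 143  97]
px [288 233] ctr 570 36 size 33 33 ang 50 top 20.0 rgb [21 24 24]
px [206 261] ctr 748 93 size 54 72 ang 90 top 17.0 rgb [215 141  70]
px [388 258] ctr 361 105 size 33 17 ang 79 top 13.0 rgb [178 175 175]
px [295 265] ctr 560 116 size 25 8 ang 1 top 35.0 rgb [35 36 35]
22.8
```

```bash
python3 - <<'E'
from cell import optics
import cv2
cv2.imwrite("pics/s5.png",cv2.resize(optics.get_image("scene")["pixels"][150:310,180:450,::-1],None,fx=2.9,fy=2.9))
E
```

```text
(no output)
```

View pics/s5.png

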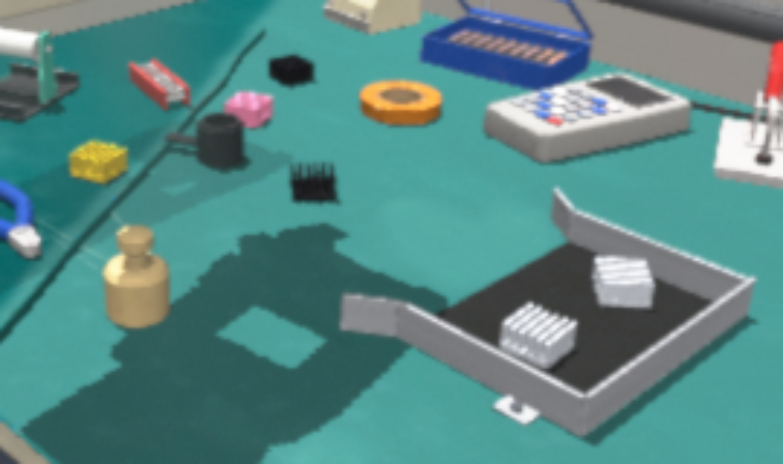

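Both sinks stand upright inside the tray, at crop (538,335) and (622,281). They are about 40 mm behind its front edge, the other things have not moved, and the arm is clear.

```bash
python3 -c "
from cell import r
print(r.hand_in())"
```

```text
the job is handed in; nothing more can be done
None
```

Both heat sinks now stand upright, wholly inside the catch tray; nothing else moved, the arm is clear, and the job was handed in at about 23 s.

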